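Roll the sauce caddy into its bay on the pass

ROBOT

A 6-joint arm with a two-finger parallel gripper is mounted at the origin on the work surface. World frame = base frame: x ahead of the robot, y to its left, z up, the work surface at z = 0. Lengths are in m, angles in rad, forces in N, time in s.
With the tool pointing down it reaches from about 0.35 to 0.85 m from the base axis. Payload 8.1 kg.
Tool frame: the origin (TCP) lies where the fingers leave the gripper's body, on its centre line; the fingertips stand 84 mm ahead of it and the grasp point (between the pads) lies 65 mm ahead of it; z points along the fingers, y is the line along which they close (so a half turn about z gives the same grasp; the last joint's range is limited). The gripper opens to 93 mm and grips with 3 to 60 N. Pads are 15 mm wide; open, the fingers measure 128 mm over their backs; the gripper's body (75 mm by 188 mm) begins 65 mm behind the grasp point.
Start: joints at [1.225, 0.13, 1.488, -0, 1.523, -0.085], TCP at [0.155, 0.58, 0.303] pointing down, gripper open.
Joint ranges: [-2.96, 2.96], [-0.89, 2.26], [0.02, 2.5], [-1.34, 4.48], [0, 2.73], [-2.66, 2.66]. Speed limits (rad/s): [2.39, 2.39, 2.79, 3.14, 3.14, 3.14].

INTERFACE

Orientations are given as a rotation vector (axis times angle).
In Python, from plant import robot gives the robot as it stands.
- The arm moves only by the shell command python3 -m jog 'ROWS' [FORCE]. ROWS is text: rows parted by semicolons, each of 5 numbers parted by spaces: the opening, from 0 (shut) to 1 (fully open), then the shift along the tool's x, y, z in m, then the turn about the tool's z in degrees. A call has 1 to 10 rows; each row shifts and turns the commanded pose from where the row before left it, along the tool's axes as they then stand; what a row does not reach is not made up. A row lasts 1/12 s, in which the tool goes at most 41.7 mm and 7.16 degrees, less where a joint would pass 70% of its speed; a pose out of reach is approached as far as the arm can. A call with a gripper value outside its range is refused whole. The fingers move at their own pace and stop on an object; FORCE is the grip in N (left out, the last holds). Time passes only in rows, so rows that do not move let the fingers close. It gives the time, the measured TCP pose, the force, the opening and the grip force at its end, in the units of the state.
- robot.read_state(): the state, without advancing time (a new reading comes with each control period).
- robot.read_camera(name): name is "scene" or "side" or "wrist"; returns a dict with "color" (384x512x3 uint8, red, green, blue), "intrinsics" (3x3 intrinsics, pixels), "pose" (4x4, takes a point from camera to world coordinates); the wrist camera has in their place "tool_from_camera" (4x4, takes a point from camera to tool coordinates, whose origin is the TCP and whose axes are the flange's). Camera axes: x right, y down, z forward; pixel columns grow to the right and rows downward; lengths in m; the calibration is good to about 2 mm. A picture is of the moment at which its call begins: read the wrist's pose just before it. There is no depth.
- robot.close_job(): hands the job in; it is judged then, once.
The state is a dict: "t": time; "q": joint angles; "dq": joint speeds; "joint_torque": joint torques, N m; "tool_pos": TCP position; "orientation": TCP orientation; "force": force on the tool from outside, world axes, zero at the start; "wrist_torque": the same for the moment, N m; "opening": finger opening in m; "gripper_force": force on a finger pad.
Only numpy, scipy, OpenCV 4.12 (cv2) and the standard library are available. Lean on these libraries where they do the work, as an engineer would, in place of code of your own. Each camera call takes 0.05 s, during which the arm holds its last target. There are 200 camera calls.

TASK

Take the red sauce caddy by its upright grip and roll it forwards along the table, all wheels staying down, so that its front castors swing round and trail straight, then steer it into the bay marked out in yellow tape. Leave it standing centred and square in that bay, nose towards the closed end, castors still trailing straight, and let go of it. Do not push the blue caddy aside.

Things in the scene. Friction and masses are not known exactly. Their poses are not given: they have to be found in the camera images.
- red_caddy: Caddy to move: tray on wheels, red rims, two amber bottles at the nose (tops 100 mm up), 0.5 to 0.9 kg. 150 mm long (x, +x = nose) by 100 mm wide (y). Origin: middle, at table level, z up. Two rear wheels, fixed in direction, lie at x = -45 mm: it rolls along x, turns about that axle, skids sideways under about 3 N. Nose starts towards world +y within 15 degrees, in either of two lanes.
- red_caddy_grip (a point): Middle of the red caddy's grip, at x = -45, y = 0, z = 123 mm on it, straight above the rear axle; axes as the caddy's. An upright red block 36 mm (x) by 24 mm (y) by 44 mm tall (101 to 145 mm above the table) on a thin post, rigidly joined to the tray. Nothing else on the caddy is as high.
- red_caddy_castor_l_axle (a point): Wheel centre of the red caddy's left (+y) front castor (28 mm wheel, light spring, 3 mm droop). Swivels freely about x = +50, y = +34 mm on the caddy; the wheel sits 12 mm from that pivot. Its x axis points from wheel to pivot: parallel to the caddy's x, wheel behind the pivot, when trailing straight. Starts 50 to 140 degrees out; about 50 mm of rolling forwards straightens it.
- red_caddy_castor_r_axle (a point): The same for the right front castor, pivot at x = +50, y = -34 mm.
- yellow_bay: The mark: a U of flat yellow tape on the table, inside 180 mm long (x) by 130 mm wide (y), tape 12 mm wide. Origin: middle of the inside. Closed at its +x end; the caddy rolls in at the open -x end. +x points to world +y within 15 degrees. In either of two lanes; a narrower bay of white tape in the other is not used.
- blue_caddy: Bystander that stays where it is: a caddy of the same make and size, with blue rims and grip and green bottles, in the lane beside the red one. Origin and axes as on the red one.
Mind the look-alikes: they are no part of the job. Leave any purple look-alike of the red_caddy alone.

How it is judged:
On the way:
1. the red caddy has been rolled at least 40 mm and both its castors trail straight (within 25 degrees) (distance of red_caddy from where it was at the start of the episode above 0.04 m and angle between the x axis of each of red_caddy_castor_l_axle, red_caddy_castor_r_axle and the x axis of red_caddy, either way round below 0.44 rad and x of each of red_caddy_castor_l_axle, red_caddy_castor_r_axle in the frame of red_caddy below 0.05 m), for 0.1 s.
At the end, for the whole second after the job is handed in: The red caddy stands still on its wheels in the yellow bay, its middle within 20 mm of the bay's middle, square to it within 10 degrees with the nose towards the closed end, both front castors trailing within 25 degrees of straight, and the robot has let go (horizontal distance between red_caddy and yellow_bay below 0.02 m and angle between the x axis of red_caddy and the x axis of yellow_bay, either way round below 0.175 rad and x of red_caddy_castor_l_axle in the frame of yellow_bay above 0 m and angle between the x axis of each of red_caddy_castor_l_axle, red_caddy_castor_r_axle and the x axis of red_caddy, either way round below 0.44 rad and x of each of red_caddy_castor_l_axle, red_caddy_castor_r_axle in the frame of red_caddy below 0.05 m and height (world z) of red_caddy below 0.004 m and angle between red_caddy's own z axis and vertical below 0.06 rad and linear speed of red_caddy below 0.01 m/s); the robot touches nothing.
It fails at once if the red caddy is lifted (20 mm) or tipped (15 degrees) (height (world z) of red_caddy above 0.02 m or angle between red_caddy's own z axis and vertical above 0.26 rad).
It fails at once if the blue caddy is pushed aside by more than 30 mm (distance of blue_caddy from where it was at the start of the episode above 0.03 m).
It also fails if it takes over 51 s, if anything falls off the work surface, if the arm or the gripper's body presses on something with over 40 N, if the wrist force passes 120 N, or if a joint passes its speed limit or range.

## Working session

There is one attempt and no reset: what is moved stays moved. The work goes in short steps, Python scripts to look and compute and a shell command to move; the robot and the scene stay as the last step left them, time stands still between calls to the robot, and variables do not carry over. Pictures are saved under pics/ and viewed, at most 10 in all, crops included, and the job is handed in when it is done.

```bash
mkdir -p pics; cat > h.py <<'E'
import numpy as np, cv2
from scipy.spatial.transform import Rotation as R
from plant import robot
def cam(n):
    s=robot.read_state(); c=robot.read_camera(n); 
    if n=="wrist":
        T=np.eye(4);T[:3,:3]=R.from_rotvec(s["orientation"]).as_matrix();T[:3,3]=s["tool_pos"];P=T@np.array(c["tool_from_camera"])
    else: P=np.array(c["pose"])
    return np.array(c["color"]),np.array(c["intrinsics"]),P
def ray(u,v,K,P,z):
    d=P[:3,:3]@np.linalg.solve(K,[u,v,1]);return P[:3,3]+d*(z-P[2,3])/d[2]
def proj(p,K,P):
    q=K@(P[:3,:3].T@(np.array(p)-P[:3,3]));return q[:2]/q[2]
def save(n,img): cv2.imwrite("pics/"+n+".png",img[:,:,::-1])
E
python3 - <<'E'
from h import *
ims=[]
for n in ["scene","side","wrist"]:
    c,K,P=cam(n);save(n,c);np.savez("pics/"+n,c=c,K=K,P=P);print(n,P.round(3).tolist(),K[0,0])
s=robot.read_state();print(s["t"],s["tool_pos"],R.from_rotvec(s["orientation"]).as_matrix().round(3))
E
```

```text
scene [[-0.187, 0.682, -0.707, 1.27], [0.982, 0.121, -0.143, -0.033], [-0.012, -0.721, -0.692, 0.876], [0.0, 0.0, 0.0, 1.0]] 391.74738618295515
side [[0.976, -0.141, 0.167, 0.277], [-0.219, -0.6, 0.769, -1.103], [-0.008, -0.787, -0.617, 0.832], [0.0, 0.0, 0.0, 1.0]] 351.1453794471937
wrist [[0.258, 0.933, 0.25, 0.085], [0.966, -0.249, -0.069, 0.598], [-0.002, 0.259, -0.966, 0.383], [0.0, 0.0, 0.0, 1.0]] 321.99117511473474
0.15 [0.15458302 0.57942473 0.30191461] [[-0.966  0.258 -0.   ]
 [ 0.258  0.966 -0.001]
 [ 0.    -0.001 -1.   ]]
```

View pics/scene.png

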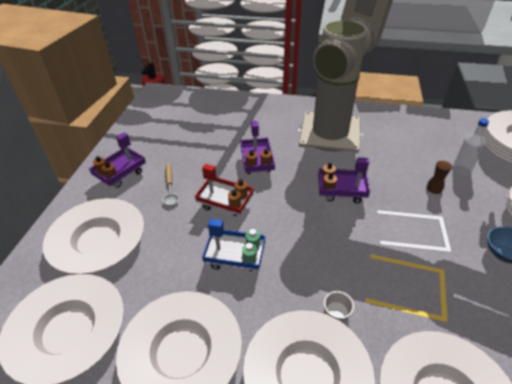

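View pics/side.png

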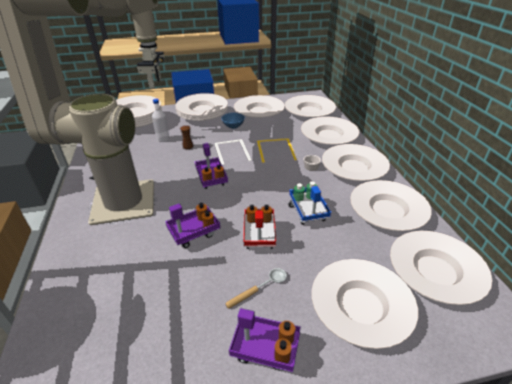

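The scene picture shows the red caddy at about (223,193) with its grip at (209,171), the blue one at (235,247), and the yellow bay with corners near (370,258), (444,268), (444,315) and (367,303). A cup at (338,305) and a purple caddy at (345,182) stand near the route. Next I'll measure these.

```bash
python3 - <<'E'
from h import *
from scipy.optimize import least_squares
D={n:np.load(f"pics/{n}.npz") for n in ["scene","side"]}
def mask(n,lo,hi,box):
    h=cv2.cvtColor(D[n]["c"],cv2.COLOR_RGB2HSV); m=cv2.inRange(h,lo,hi)
    k=np.zeros_like(m);x0,y0,x1,y1=box;k[y0:y1,x0:x1]=m[y0:y1,x0:x1];return k
# yellow bay: ground points, min area rect per camera
for n,b in [("scene",(355,245,470,330)),("side",(245,125,310,175))]:
    m=mask(n,(20,110,90),(35,255,255),b);v,u=np.nonzero(m)
    K,P=D[n]["K"],D[n]["P"]
    g=np.array([ray(a,c,K,P,0)[:2] for a,c in zip(u,v)],np.float32)
    r=cv2.minAreaRect(g);print(n,len(g),"bay centre",r[0],r[1],r[2],cv2.boxPoints(r).round(3).tolist())
def tri(a,b):
    A=[];B=[]
    for n,(u,v) in (("scene",a),("side",b)):
        K,P=D[n]["K"],D[n]["P"];d=P[:3,:3]@np.linalg.solve(K,[u,v,1]);d/=np.linalg.norm(d);Q=np.eye(3)-np.outer(d,d);A.append(Q);B.append(Q@P[:3,3])
    return np.linalg.solve(sum(A),sum(B))
big=[]
for n,b in [("scene",(185,150,275,275)),("side",(230,170,340,255))]:
    x0,y0,x1,y1=b;big.append(cv2.resize(D[n]["c"][y0:y1,x0:x1],None,fx=4,fy=4,interpolation=cv2.INTER_CUBIC))
h=max(i.shape[0] for i in big);big=[cv2.copyMakeBorder(i,0,h-i.shape[0],0,0,cv2.BORDER_CONSTANT) for i in big]
save("crop",cv2.resize(np.hstack(big),(800,500)))
for nm,lo,hi,bs,bd in [("red",(0,170,120),(6,255,255),(195,160,222,185),(250,205,270,228)),("blue",(105,120,80),(125,255,255),(205,218,226,237),(305,182,325,202))]:
    c=[]
    for n,b in (("scene",bs),("side",bd)):
        m=mask(n,lo,hi,b);v,u=np.nonzero(m);c.append((u.mean(),v.mean()));print(nm,n,len(u),u.min(),u.max(),v.min(),v.max())
    print(nm,tri(*c).round(3))
E
```

```text
scene 748 bay centre (0.6519177556037903, 0.22797515988349915) (0.1893613040447235, 0.1526559740304947) 84.33264923095703 [[0.5669999718666077, 0.14100000262260437], [0.718999981880188, 0.12600000202655792], [0.7369999885559082, 0.3149999976158142], [0.5849999785423279, 0.33000001311302185]]
side 156 bay centre (0.651613175868988, 0.23117119073867798) (0.19266194105148315, 0.15413430333137512) 84.66291046142578 [[0.5659999847412109, 0.1420000046491623], [0.718999981880188, 0.12800000607967377], [0.7369999885559082, 0.3199999928474426], [0.5839999914169312, 0.33399999141693115]]
red scene 41 204 213 165 170
red side 70 255 263 210 219
red [ 0.445 -0.342  0.14 ]
blue scene 138 208 225 219 236
blue side 141 311 324 186 201
blue [ 0.647 -0.27   0.128]
```

View pics/crop.png

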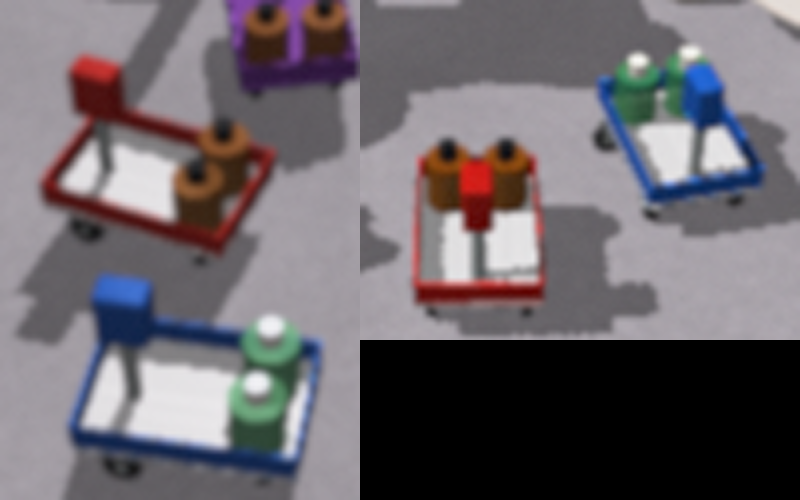

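The crop shows the red rim corners clearly. Next step: triangulate the caddy corners and locate the obstacles.

```bash
python3 - <<'E'
from h import *
D={n:np.load(f"pics/{n}.npz") for n in ["scene","side"]}
def tri(a,b):
    A=[];B=[]
    for n,(u,v) in (("scene",a),("side",b)):
        K,P=D[n]["K"],D[n]["P"];d=P[:3,:3]@np.linalg.solve(K,[u,v,1]);d/=np.linalg.norm(d);Q=np.eye(3)-np.outer(d,d);A.append(Q);B.append(Q@P[:3,3])
    return np.linalg.solve(sum(A),sum(B))
t=lambda a,b: tri((185+a[0]/4,150+a[1]/4),(230+(b[0]-360)/4,170+b[1]/4))
rr=t((45,185),(545,285));rl=t((105,108),(416,287));fl=t((275,152),(420,160));fr=t((220,245),(535,158))
print(np.round([rr,rl,fl,fr],3)); g=t((97,88),(477,195));print("redgrip",g.round(3))
h=(fl+fr-rl-rr);print("yaw",np.degrees(np.arctan2(h[1],h[0])),"centre",((rr+rl+fl+fr)/4).round(3))
w=rl-rr;print("yaw from width",np.degrees(np.arctan2(w[1],w[0]))-90)
brr=t((73,440),(657,195));brl=t((110,315),(0,0)) if 0 else None
bfr=t((298,465),(760,178)) 
K,P=D["scene"]["K"],D["scene"]["P"]
z=rr[2]
for n,u,v in [("b rr",203,257.5),("b rl",213.5,229),("b fl",265,236),("b fr",259.5,264.5)]: print(n,ray(u,v,K,P,z).round(3))
for n,u,v in [("bottle",470,165),("mill",435,190),("cup",338,318),("purpF",320,183),("purpR",368,190),("purp near r",357,200),("purp near f",331,200)]: print(n,ray(u,v,K,P,0).round(3))
E
```

```text
[[ 0.488 -0.378  0.056]
 [ 0.393 -0.357  0.054]
 [ 0.423 -0.215  0.057]
 [ 0.521 -0.235  0.054]]
redgrip [ 0.446 -0.342  0.123]
yaw 77.64855137019288 centre [ 0.456 -0.296  0.055]
yaw from width 77.65300232329707
b rr [ 0.699 -0.293  0.056]
b rl [ 0.601 -0.292  0.056]
b fl [ 0.601 -0.149  0.056]
b fr [ 0.695 -0.146  0.056]
bottle [0.121 0.482 0.   ]
mill [0.271 0.348 0.   ]
cup [0.775 0.06  0.   ]
purpF [ 0.302 -0.017 -0.   ]
purpR [0.308 0.137 0.   ]
purp near r [0.361 0.103 0.   ]
purp near f [0.375 0.023 0.   ]
```

```bash
python3 -m jog '1 0 0 -0.012 7;1 0 0 -0.012 7;1 0 0 -0.012 7;1 0 0 -0.012 7;1 0 0 -0.012 7;1 0 0 0 7;1 0 0 0 7;1 0 0 0 7;1 0 0 0 7;1 0 0 0 7' 15; python3 -m jog '1 0 0 0 7;1 0 0 0 7;1 0 0 0 3.3;1 -0.022 0.0244 0 0;1 -0.022 0.0244 0 0;1 -0.022 0.0244 0 0;1 -0.022 0.0244 0 0;1 -0.022 0.0244 0 0;1 -0.022 0.0244 0 0;1 -0.022 0.0244 0 0';python3 -m jog '1 -0.022 0.0244 0 0;1 -0.022 0.0244 0 0;1 -0.022 0.0244 0 0;1 -0.022 0.0244 0 0;1 -0.022 0.0244 0 0;1 -0.022 0.0244 0 0;1 -0.022 0.0244 0 0;1 -0.022 0.0244 0 0;1 -0.022 0.0244 0 0;1 -0.022 0.0244 0 0';python3 -m jog '1 -0.03 0.003 0 0;1 -0.03 0.003 0 0;1 -0.03 0.003 0 0;1 -0.03 0.003 0 0;1 -0.03 0.003 0 0;1 -0.03 0.003 0 0;1 -0.03 0.003 0 0;1 -0.03 0.003 0 0;1 -0.03 0.003 0 0;1 -0.03 0.003 0 0'
cat > st.py <<'E'
from h import *
import sys
s=robot.read_state();M=R.from_rotvec(s["orientation"]).as_matrix()
g=np.array(s["tool_pos"])+.065*M[:,2]
print("t",s["t"],"grasp",g.round(4),"yaw",np.degrees(np.arctan2(M[1,0],M[0,0])).round(2),"tilt",M[2,2].round(4),"F",np.round(s["force"],1),"open",s["opening"],s["gripper_force"])
if len(sys.argv)>3: print("tool shift",(M.T@(np.array([float(a) for a in sys.argv[1:4]])-g)).round(4))
E
python3 st.py .446 -.342 .123
```

```text
t: 0.98
tool_pos: [0.1547, 0.5796, 0.3623]
orientation: [2.128, 2.311, -0.001]
force: [1.0, -1.3, 0.1]
opening: 0.0931
gripper_force: 0.0
t: 1.82
tool_pos: [0.2894, 0.3916, 0.3625]
orientation: [2.445, 1.972, -0.001]
force: [1.7, 0.6, 1.0]
opening: 0.0931
gripper_force: 0.0
t: 2.65
tool_pos: [0.4813, 0.1247, 0.3626]
orientation: [-2.446, -1.972, 0.0]
force: [1.2, 1.2, 0.1]
opening: 0.0931
gripper_force: 0.0
t: 3.48
tool_pos: [0.4459, -0.1747, 0.3626]
orientation: [-2.446, -1.972, 0.0]
force: [0.2, 0.3, 0.5]
opening: 0.0932
gripper_force: 0.0
t 3.4833 grasp [ 0.4459 -0.1747  0.2976] yaw 77.75 tilt -1.0 F [0.2 0.3 0.5] open 0.09324677562895313 0.0
tool shift [-0.1635  0.0356  0.1746]
```

```bash
python3 -m jog '1 -0.025 0.006 0 0;1 -0.025 0.006 0 0;1 -0.025 0.006 0 0;1 -0.025 0.006 0 0;1 -0.025 0.006 0.02 0;1 -0.025 0.0056 0.02 0;1 -0.0135 0 0.02 0;1 0 0 0.02 0;1 0 0 0 0;1 0 0 0 0'
python3 st.py .446 -.342 .123; python3 - <<'E'
from h import *
c,K,P=cam("wrist")
for r in (.145,):
    y=np.radians(77.65);f=np.array([np.cos(y),np.sin(y)]);l=np.array([-f[1],f[0]])
    q=[proj([*(np.array([.446,-.342])+a*.018*f+b*.012*l),.145],K,P) for a,b in ((1,1),(1,-1),(-1,-1),(-1,1))]
    print(np.round(q,1))
im=c.copy();cv2.polylines(im,[np.int32(np.round(q))],True,(0,255,0),1)
save("w1",cv2.resize(im,(768,576)))
E
```

```text
t: 4.32
tool_pos: [0.4459, -0.34, 0.2814]
orientation: [-2.443, -1.969, 0.001]
force: [-0.2, -0.8, -0.5]
opening: 0.0929
gripper_force: 0.0
t 4.3167 grasp [ 0.4457 -0.3399  0.2164] yaw 77.74 tilt -1.0 F [-0.2 -0.8 -0.5] open 0.09287441403821856 0.0
tool shift [-0.0022  0.001   0.0933]
[[237.8 183.8]
 [272.2 183.9]
 [271.4 231.8]
 [238.4 231.8]]
```

View pics/w1.png

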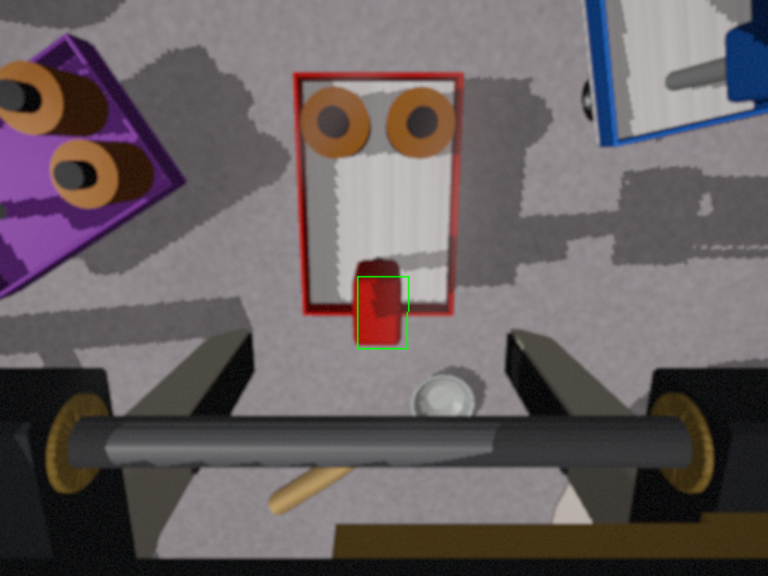

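The wrist picture shows the red grip top between x≈355 and 401 px with its rear edge at 345. That is within 2 mm of the predicted box, and the caddy's axis is parallel to the tool. Descending and gripping now.

```bash
python3 -m jog '1 -0.001 -0.001 0.015 0;1 0 0 0.02 0;1 0 0 0.02 0;1 0 0 0.02 0;1 0 0 0.016 0;1 0 0 0 0;0 0 0 0 0;0 0 0 0 0;0 0 0 0 0;0 0 0 0 0' 25;python3 -m jog '0 0 0 0 0;0 0 0 0 0;0 0 0 0 0;0 0 0 0 0'
python3 st.py
cat > plan.py <<'E'
from h import *
from scipy.optimize import fsolve
import sys
x0,y0,a0=map(float,sys.argv[1:4]);Rr=float(sys.argv[4]);a0=np.radians(a0);aT=np.radians(84.5);L2=float(sys.argv[5])
f=lambda a:np.array([np.cos(a),np.sin(a)])
C=np.array([.651,.2236]);G=C-.045*f(aT)
r=lambda a:np.array([np.sin(a),-np.cos(a)])   # right-hand normal
def end(p):
    L1,th=p; q=np.array([x0,y0])+L1*f(a0); a1=a0-th
    q=q+Rr*r(a0)-Rr*r(a1); q=q-Rr*r(a1)+Rr*r(aT); return q+L2*f(aT)
s,_,ok,_=fsolve(lambda p:end(p)-G,[.1,.4],full_output=1)
print("goal",G.round(4),"L1",s[0].round(4),"th1",np.degrees(s[1]).round(2),"arc1",(Rr*s[1]).round(4),"arc2",(Rr*(s[1]+aT-a0)).round(4),"ok",ok)
E
for r in .3 .35 .4; do python3 plan.py .446 -.342 77.7 $r .06;done
```

```text
t: 5.2
tool_pos: [0.4462, -0.3419, 0.1937]
orientation: [2.443, 1.97, 0.001]
force: [-0.8, 0.5, -0.0]
opening: 0.071
gripper_force: 0.0
t: 5.53
tool_pos: [0.4454, -0.3414, 0.1918]
orientation: [2.446, 1.972, -0.0]
force: [0.6, 0.1, 0.1]
opening: 0.0442
gripper_force: 0.0
t 5.5333 grasp [ 0.4454 -0.3414  0.1268] yaw 77.75 tilt -1.0 F [0.6 0.1 0.1] open 0.04419656635835783 0.0
goal [0.6467 0.1788] L1 0.1335 th1 32.57 arc1 0.1705 arc2 0.2061 ok 1
goal [0.6467 0.1788] L1 0.099 th1 30.15 arc1 0.1842 arc2 0.2257 ok 1
goal [0.6467 0.1788] L1 0.0665 th1 28.21 arc1 0.197 arc2 0.2444 ok 1
```

```bash
python3 -m jog '0 0 0 0 0;0 0 0 0 0;0 0 0 0 0;0 0 0 0 0;0 0 0 0 0;0 0 0 0 0'
python3 -m jog '0 0.005 0 0 0;0 0.005 0 0 0;0 0.005 0 0 0;0 0.005 0 0 0;0 0.005 0 0 0;0 0.005 0 0 0;0 0.005 0 0 0;0 0.005 0 0 0;0 0.005 0 0 0;0 0.005 0 0 0';python3 st.py
```

```text
t: 6.03
tool_pos: [0.4453, -0.3413, 0.1915]
orientation: [-2.445, -1.972, 0.0]
force: [0.3, 0.1, -1.0]
opening: 0.0237
gripper_force: 25.0
t: 6.87
tool_pos: [0.456, -0.2919, 0.1917]
orientation: [-2.445, -1.972, 0.0]
force: [-0.0, -0.5, -3.1]
opening: 0.0241
gripper_force: 25.0
t 6.8667 grasp [ 0.456  -0.2919  0.1267] yaw 77.76 tilt -1.0 F [-0.  -0.5 -3.1] open 0.024136001004665314 24.98654991388321
```

```bash
python3 -m jog '0 0.007 0 0 0;0 0.007 0 0 0;0 0.007 0 0 0;0 0.007 0 0 0;0 0.007 0 0 0;0 0.007 0 0 0;0 0.007 0 0 0;0 0.007 0 0 0.6;0 0.007 0 0 1.15;0 0.007 0 0 1.15'
python3 -m jog '0 0.007 0 0 1.15;0 0.007 0 0 1.15;0 0.007 0 0 1.15;0 0.007 0 0 1.15;0 0.007 0 0 1.15;0 0.007 0 0 1.15;0 0.007 0 0 1.15;0 0.007 0 0 1.15;0 0.007 0 0 1.15;0 0.007 0 0 1.15'
python3 st.py
python3 - <<'E'
from h import *
c,K,P=cam("wrist");a=cv2.resize(c,(400,300));b,_,_=cam("side");save("mid",np.hstack([a,cv2.resize(b,(400,300))]))
E
```

```text
t: 7.7
tool_pos: [0.4711, -0.2234, 0.1917]
orientation: [-2.496, -1.907, 0.0]
force: [0.1, 0.1, -3.1]
opening: 0.024
gripper_force: 25.0
t: 8.53
tool_pos: [0.4953, -0.1578, 0.1916]
orientation: [-2.674, -1.648, 0.0]
force: [-0.4, 0.8, -3.3]
opening: 0.0239
gripper_force: 25.0
t 8.5333 grasp [ 0.4953 -0.1578  0.1266] yaw 63.27 tilt -1.0 F [-0.4  0.8 -3.3] open 0.02389413430380196 24.98633086681366
```

View pics/mid.png

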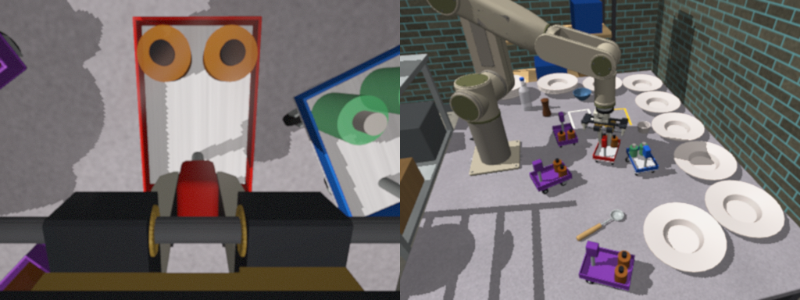

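The caddy is following the tool squarely, and the blue one is about 30 mm clear on the right (its castor is at about (290,118)). Replanning from the present pose.

```bash
for r in .3 .33 .35 ; do python3 plan.py .4953 -.1578 63.27 $r .06;done; python3 plan.py .4953 -.1578 63.27 .35 .04
```

```text
goal [0.6467 0.1788] L1 0.0298 th1 16.89 arc1 0.0885 arc2 0.1996 ok 1
goal [0.6467 0.1788] L1 0.0033 th1 16.73 arc1 0.0963 arc2 0.2186 ok 1
goal [0.6467 0.1788] L1 -0.0143 th1 16.63 arc1 0.1016 arc2 0.2313 ok 1
goal [0.6467 0.1788] L1 0.0304 th1 14.42 arc1 0.0881 arc2 0.2178 ok 1
```

```bash
python3 -m jog '0 0.007 0 0 1.2;0 0.007 0 0 1.2;0 0.007 0 0 1.2;0 0.007 0 0 1.2;0 0.007 0 0 1.2;0 0.007 0 0 1.2;0 0.007 0 0 1.2;0 0.007 0 0 1.2;0 0.007 0 0 1.2;0 0.007 0 0 1.2'
python3 -m jog '0 0.007 0 0 1.2;0 0.007 0 0 1.2;0 0.007 0 0 1.2;0 0.007 0 0 1.2;0 0.007 0 0 0;0 0.007 0 0 -1.22;0 0.007 0 0 -1.22;0 0.007 0 0 -1.22;0 0.007 0 0 -1.22;0 0.007 0 0 -1.22'
python3 -m jog '0 0.007 0 0 -1.22;0 0.007 0 0 -1.22;0 0.007 0 0 -1.22;0 0.007 0 0 -1.22;0 0.007 0 0 -1.22;0 0.007 0 0 -1.22;0 0.007 0 0 -1.22;0 0.007 0 0 -1.22;0 0.007 0 0 -1.22;0 0.007 0 0 -1.22'
python3 st.py
python3 - <<'E'
from h import *
from scipy.optimize import fsolve
s=robot.read_state();M=R.from_rotvec(s["orientation"]).as_matrix();a=np.arctan2(M[1,0],M[0,0]);p=np.array(s["tool_pos"])[:2]
aT=np.radians(84.5);r=lambda a:np.array([np.sin(a),-np.cos(a)]);f=lambda a:np.array([np.cos(a),np.sin(a)])
G=np.array([.6467,.1788])
for R_ in (.25,.28,.31,.34):
    A=np.c_[f(a),f(aT)];b=G-p+R_*r(a)-R_*r(aT);L=np.linalg.solve(A,b);print(R_,"L1,L2",L.round(4),"arc",(R_*(aT-a)).round(4),"deg",np.degrees(aT-a).round(2))
c,K,P=cam("wrist")
h=cv2.cvtColor(c,cv2.COLOR_RGB2HSV);m=cv2.inRange(h,(22,110,90),(35,255,255));m[200:]=0
v,u=np.nonzero(m);g=np.array([ray(x,y,K,P,0)[:2] for x,y in zip(u,v)],np.float32)
if len(g)>50: rr=cv2.minAreaRect(g);print(len(g),rr,cv2.boxPoints(rr))
save("w3",c)
E
```

```text
t: 9.47
tool_pos: [0.5324, -0.0992, 0.1917]
orientation: [-2.832, -1.36, 0.001]
force: [-0.8, 0.2, -2.3]
opening: 0.024
gripper_force: 25.0
t: 10.3
tool_pos: [0.5788, -0.0461, 0.1917]
orientation: [2.814, 1.397, 0.0]
force: [0.4, -0.2, -3.5]
opening: 0.0241
gripper_force: 25.0
t: 11.13
tool_pos: [0.6155, 0.0134, 0.1917]
orientation: [-2.65, -1.687, 0.0]
force: [-0.3, -0.1, -3.4]
opening: 0.0241
gripper_force: 25.0
t 11.1333 grasp [0.6155 0.0134 0.1267] yaw 64.98 tilt -1.0 F [-0.3 -0.1 -3.4] open 0.024053972252757405 24.987714886665344
0.25 L1,L2 [0.0023 0.0819] arc 0.0852 deg 19.52
0.28 L1,L2 [-0.0028  0.0768] arc 0.0954 deg 19.52
0.31 L1,L2 [-0.008   0.0716] arc 0.1056 deg 19.52
0.34 L1,L2 [-0.0131  0.0664] arc 0.1158 deg 19.52
1194 ((0.6323914527893066, 0.13774746656417847), (0.05167336389422417, 0.16202375292778015), 64.9671630859375) [[0.54805696 0.14861691]
 [0.69486105 0.08005857]
 [0.71672595 0.12687802]
 [0.56992185 0.19543636]]
```

View pics/w3.png

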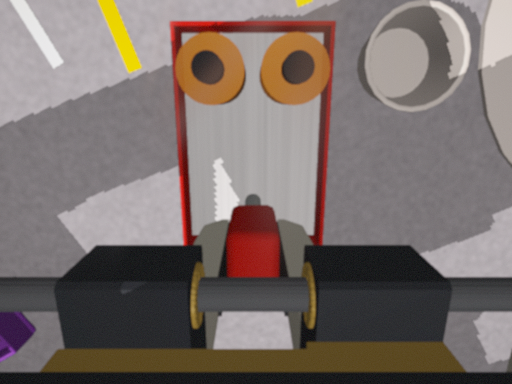

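The left yellow tape's near end lies at about (135,70) and the right one's at (303,3). The cup at (417,55) clears the nose by about 20 mm, and turning left takes the caddy away from it. I'll use the tape edge to check the bay pose, then carry on.

```bash
python3 -m jog '0 0.007 0 0 -1.5;0 0.007 0 0 -1.5;0 0.007 0 0 -1.5;0 0.007 0 0 -1.5;0 0.007 0 0 -1.5;0 0.007 0 0 -1.5;0 0.007 0 0 -1.5;0 0.007 0 0 -1.5'
python3 st.py
python3 - <<'E'
from h import *
c,K,P=cam("wrist")
f=np.array([.0958,.9954]);l=np.array([-.9954,.0958]);C=np.array([.651,.2236])
pts=[proj([*(C+a*f+b*l),0],K,P) for a,b in ((-.09,.065),(.09,.065),(.09,-.065),(-.09,-.065))]
print(np.round(pts))
h=cv2.cvtColor(c,cv2.COLOR_RGB2HSV);m=cv2.inRange(h,(24,130,90),(35,255,255));m[220:]=0
n,lab,st,_=cv2.connectedComponentsWithStats(m)
for i in range(1,n):
    if st[i,4]>60:
        v,u=np.nonzero(lab==i);g=np.array([ray(x,y,K,P,0)[:2] for x,y in zip(u,v)]);q=(g-C)@np.c_[f,l]
        print(st[i].tolist(),"bay x",q[:,0].min().round(4),q[:,0].max().round(4),"y",q[:,1].min().round(4),q[:,1].max().round(4),"slope deg",np.degrees(np.arctan(np.polyfit(q[:,0],q[:,1],1)[0])).round(1))
im=c.copy();cv2.polylines(im,[np.int32(np.round(pts))],True,(0,255,0),1);save("w4",im)
E
```

```text
t: 11.85
tool_pos: [0.6345, 0.066, 0.1917]
orientation: [2.458, 1.956, -0.0]
force: [-0.1, 0.2, -4.1]
opening: 0.0241
gripper_force: 25.0
t 11.85 grasp [0.6345 0.066  0.1267] yaw 77.01 tilt -1.0 F [-0.1  0.2 -4.1] open 0.024118084190218367 24.9920716881752
[[ 167.  116.]
 [ 114. -150.]
 [ 303. -182.]
 [ 323.   95.]]
[127, 0, 37, 119, 1687] bay x -0.0901 -0.0013 y 0.0669 0.0784 slope deg -0.0
[315, 0, 16, 21, 315] bay x -0.0353 -0.02 y -0.075 -0.0636 slope deg 4.5
```

View pics/w4.png

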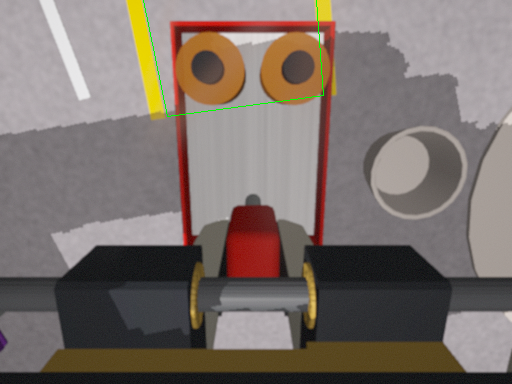

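The overlay agrees with the tape to within 1.5 mm. Last arc, then a straight run in.

```bash
python3 -m jog '0 0.006 0 0 -1.7;0 0.006 0 0 -1.7;0 0.006 0 0 -1.7;0 0.006 0 0 -1.7;0 0.006 0 0 -1.7;0 0.007 0 0 0;0 0.007 0 0 0;0 0.007 0 0 0;0 0.007 0 0 0;0 0.007 0 0 0'
python3 -m jog '0 0.007 0 0 0;0 0.007 0 0 0;0 0.007 0 0 0.5;0 0.007 0 0 0.5;0 0.007 0 0 0;0 0.005 0 0 0;0 0 0 0 0;0 0 0 0 0'; python3 st.py .6453 .179 .1267
```

```text
t: 12.73
tool_pos: [0.6421, 0.1305, 0.1917]
orientation: [-2.31, -2.129, 0.0]
force: [-1.6, 0.4, -1.7]
opening: 0.0238
gripper_force: 25.0
t: 13.4
tool_pos: [0.6457, 0.1699, 0.1917]
orientation: [2.327, 2.11, 0.0]
force: [0.4, -0.3, -2.1]
opening: 0.0236
gripper_force: 25.0
t 13.4 grasp [0.6457 0.1699 0.1267] yaw 84.39 tilt -1.0 F [ 0.4 -0.3 -2.1] open 0.02360094418582134 24.990878999233246
tool shift [ 0.009  -0.0013 -0.    ]
```

```bash
python3 -m jog '0 0.005 0 0 0;0 0.004 0 0 0;0 0 0 0 0;0 0 0 0 0;0.5 0 0 0 0;0.7 0 0 0 0;0.7 0 0 0 0;0.7 0 0 0 0;0.7 0 0 0 0;0.7 0 0 0 0'; python3 -m jog '1 0 0 0 0;1 0 0 0 0;1 0 0 0 0;1 0 0 -0.01 0;1 0 0 -0.02 0;1 0 0 -0.03 0;1 0 0 -0.03 0;1 0 0 -0.03 0;1 0 0 -0.03 0;1 0 0 0 0'
python3 -m jog '1 -0.03 0 -0.02 0;1 -0.03 0 -0.02 0;1 -0.03 0 -0.02 0;1 0 0 0 0;1 0 0 0 0';python3 st.py
python3 - <<'E'
from h import *
c,K,P=cam("wrist")
f=np.array([.0958,.9954]);l=np.array([-.9954,.0958]);C=np.array([.651,.2236])+.0015*l
im=c.copy()
for z,A,B,col in ((0,.09,.065,(0,255,0)),(.056,.075,.05,(0,255,255))):
    pts=[proj([*(C+a*f+b*l),z],K,P) for a,b in ((-A,B),(A,B),(A,-B),(-A,-B))];cv2.polylines(im,[np.int32(np.round(pts))],True,col,1)
s=cam("side")[0][100:220,200:360];save("w5",np.hstack([im,cv2.resize(s,(288,216)) if 0 else cv2.copyMakeBorder(cv2.resize(s,(288,216)),0,168,0,0,cv2.BORDER_CONSTANT)]))
E
```

```text
t: 14.23
tool_pos: [0.6467, 0.1785, 0.192]
orientation: [2.328, 2.109, 0.0]
force: [-0.8, 0.5, 0.3]
opening: 0.0591
gripper_force: 0.0
t: 15.07
tool_pos: [0.6485, 0.1789, 0.3516]
orientation: [2.323, 2.105, 0.017]
force: [0.3, 0.5, 2.2]
opening: 0.0926
gripper_force: 0.0
t: 15.48
tool_pos: [0.6382, 0.0875, 0.4047]
orientation: [2.329, 2.104, 0.006]
force: [-0.2, 0.3, 0.2]
opening: 0.093
gripper_force: 0.0
t 15.4833 grasp [0.6385 0.0875 0.3397] yaw 84.21 tilt -1.0 F [-0.2  0.3  0.2] open 0.09303002246417717 0.0
```

View pics/w5.png

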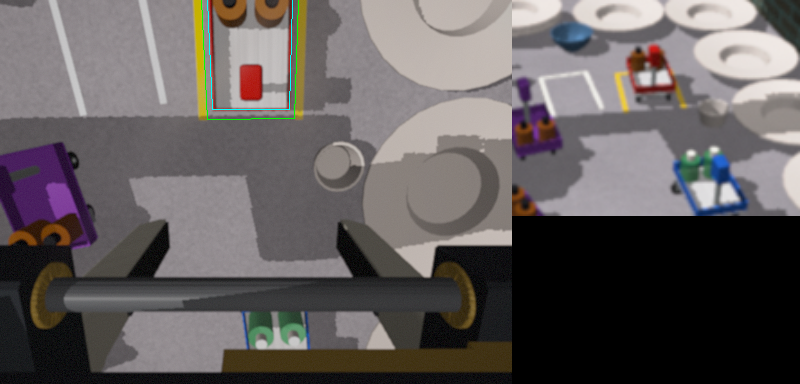

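The caddy's rim matches the predicted centred outline (rear edge at about row 108, tape ends at about row 118), and the gripper is well clear. I'm handing the job in.

```bash
python3 -c "
from plant import robot
print(robot.close_job())"
```

```text
the job is handed in; nothing more can be done
None
```

The red caddy is centred and square in the yellow bay, nose to the closed end and released, and the job is handed in; the blue caddy was not touched, and though I couldn't see the castors, the last run in was nearly straight, so they should be trailing straight.

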